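Seat and clamp a well plate on the microscope stage

TASK

The white well plate lies loosely in the holder on the microscope stage. Using only a fingertip, push the plate along until its far end is up against the end stop, and push the blue clamp arm round by its post until its roller bears on the plate and holds it flush against the long rail. Do not pick up or lift the plate, and leave the dish, the oil bottle and everything else where they are.

Things in the scene. Friction and masses are not known exactly. Their poses are not given: they have to be found in the camera images.
- holder: dark steel stage top (300 x 230 mm) with a black plate holder (212 x 165 mm) fixed on it. Origin: below the centre of a fully seated plate, at the steel's underside; x along the plate's long side to the end stop, away from the robot, y towards the eyepieces (left), z up. Steel surface at z = 12 mm; holder's surface, on which the plate lies, at z = 20 mm (223 mm above the table)
- end_stop (a point): top centre of the inner face of the aluminium end stop, a fence across the plate's far end: holder x = +63.9, y = -5, z = 30 mm. It runs along y from -43 to +33 mm and stands 10 mm above the holder's surface. Rail, stop and roller are slippery and rigid. The plate's opposite (robot) end is open; 3 to 6 N there seats it
- long_rail (a point): top centre of the inner face of the aluminium long rail along the plate's right side: holder x = -2, y = -42.8, z = 30 mm. It runs along x from -65 to +61 mm and stands 10 mm above the holder's surface. The opposite (left) side is open, with the clamp arm
- plate: white 24-well plate, loose, 127.8 (x) x 85.5 (y) x 20 mm high, 80 to 155 g, slides on the holder with under 1.5 N. Origin: centre of its underside; x along its long side, z up. It starts 7 to 13 mm short of the end stop and 4 to 8 mm off the long rail, turned by up to 1.2 degrees. Seated, its origin lies at holder x = 0, y = 0
- clamp (a joint): angle of the blue clamp arm about its vertical pivot, rad. 0: its bar lies along the holder's x, parallel to the plate's left side, roller just touching a seated plate. Grows as it swings open, counter-clockwise from above (1.57: bar along holder +y). Starts 0.8 to 1.4; range -0.06 to 1.8. Stiff pivot (0.12 N m, 1 N at the post): stays where it is left
- clamp_pivot (a point): top of the clamp's pivot (hub 22 mm across), at holder x = -92, y = +46, z = 39 mm. The arm is cranked: at joint 0 it slants out and then runs straight along x at y = +62 mm to x = +38 mm, a bar 12 mm wide from 4 to 12 mm above the holder's surface; a white roller (radius 7 mm) under it on the plate's side, at x = -12 mm, bears on the plate
- clamp_post (a point): centre of the top of the round upright finger post (12 mm thick, with a 15 mm wide head over its top 6 mm) near the arm's free end. At joint 0 it is at holder x = +32, y = +62 mm: 125 mm from the pivot, in the direction (joint + 0.128 rad) from the holder's x. The post rises from 12 to 39 mm above the holder's surface, its top 19 mm above the plate's top
- dish: small clear round culture dish with lid, 39 mm across, 12 mm high, loose on the steel stage top near its robot-side right corner. Origin: centre of its underside. Leave it alone
- oil_bottle: amber oil bottle with black cap, 26 mm across, 56 mm high, loose on the steel stage top near its far left corner. Origin: centre of its underside. Leave it alone
- microscope: the white inverted microscope under the stage, fixed, on a 25 mm plinth. Origin: centre of its underside; its x and y run as the holder's. Its binocular tube leans up and outwards from y = +220 mm (top about 0.3 m above the table, |x| < 65 mm); its lamp arm is tilted back and stands behind y = -230 mm up to about 0.6 m
- objective_can: clear and black objective can, 43 mm across, 72 mm high, on the table to the right. Leave it alone
- slide_box: blue slide box, 100 x 170 x 30 mm, on the table to the left. Leave it alone
- tip_box: pipette tip box, 85 x 122 x 67 mm, on the table to the left. Leave it alone
- tube_rack: orange tube rack, 80 x 160 x 49 mm, on the table to the right. Leave it alone
- marker: white and black marker pen, 137 mm long, lying on the table to the right. Leave it alone
There are look-alikes about, which are no part of the job. Leave any orange or pink look-alike of the plate alone.

How it is judged:
At the end, for the whole second after the job is handed in: The plate lies flat and still in the holder within 2.5 mm of the end stop and of the long rail and parallel to them (within 0.025 rad), and the clamp arm is closed on it (joint below 0.025 rad, its roller within 2 mm of where it touches the seated plate) (x of plate in the frame of holder between -0.0025 and 0.0025 m and y of plate in the frame of holder between -0.0025 and 0.0025 m and angle between the x axis of plate and the x axis of holder, either way round below 0.025 rad and z of plate in the frame of holder below 0.022 m and value of joint clamp below 0.025 rad and linear speed of plate below 0.005 m/s).
It fails at once if the plate is lifted or tipped up (z of plate in the frame of holder above 0.027 m or angle between plate's own z axis and vertical above 0.12 rad).
It fails at once if the dish or the oil bottle on the stage is moved by more than 15 mm (distance of any of dish, oil_bottle from where it was at the start of the episode above 0.015 m).
It fails at once if something on the table is moved by more than 15 mm (distance of any of objective_can, slide_box, tip_box, tube_rack, marker from where it was at the start of the episode above 0.015 m).
It also fails if it takes over 48 s, if anything falls off the work surface, if the arm or the gripper's body presses on something with over 40 N, if the wrist force passes 120 N, or if a joint passes its speed limit or range.

ROBOT

A 6-joint arm with a two-finger parallel gripper is mounted at the origin on the work surface. World frame = base frame: x ahead of the robot, y to its left, z up, the work surface at z = 0. Lengths are in m, angles in rad, forces in N, time in s.
With the tool pointing down it reaches from about 0.375 to 0.9 m from the base axis. Payload 3.1 kg.
Tool frame: the origin (TCP) lies on the mounting face of the last link; the fingertips stand 182 mm ahead of it and the grasp point (between the pads) lies 164 mm ahead of it; z points along the fingers, y is the direction in which the jaws open and shut (so a half turn about z gives the same grasp; the last joint's range is limited). The gripper opens to 87 mm and grips with 3 to 60 N. Pads are 19 mm wide; open, the fingers measure 117 mm over their backs; the gripper's body (75 mm by 190 mm) begins 51 mm behind the grasp point.
Start: joints at [1.071, 0.527, 1.433, -0, 1.181, -0.178], TCP at [0.198, 0.593, 0.405] pointing down, gripper open.
Joint ranges: [-3.08, 3.08], [-0.75, 2.2], [0.22, 2.44], [-1.43, 4.57], [0, 2.65], [-2.85, 2.85]. Speed limits (rad/s): [2.79, 2.79, 3.14, 3.14, 3.14, 3.14].

INTERFACE

Orientations are given as a 3x3 rotation matrix whose columns are the frame's x, y, z axes.
In Python, from bench import sense, capture, camera_model, order gives the robot as it stands.
- The arm moves only by the tool move_arm, never from a script. Its argument "commands" is a list of rows, each a list of 3 entries, a list of its own where there are three numbers: the shift along the world's x, y, z in m, then the turn, a rotation vector about the world's x, y, z in degrees, then the closure, from 0 (fully open) to 1 (shut). In form: [[[x, y, z], [wx, wy, wz], claw], ...]. A call has 1 to 5 rows; each row shifts and turns the commanded pose from where the row before left it; what a row does not reach is not made up. A row lasts 1/8 s, in which the tool goes at most 62.5 mm and 10.7 degrees, less where a joint would pass 70% of its speed; a pose out of reach is approached as far as the arm can. A call is refused whole if a number of a shift passes 0.0625 or a number of a turn 10.7, either way. A call with a gripper value outside its range is refused whole. The fingers move at their own pace and stop on an object; "grip_force" is the grip in N (left out, the last holds). Time passes only in rows, so rows that do not move let the fingers close. It gives the time, the measured TCP pose, the force and the opening at its end, in the units of the state.
- sense(): the state, without advancing time (a new reading comes with each control period).
- capture(name): name is "side" or "top"; returns the picture (480x640x3 uint8, blue, green, red); there is no depth.
- camera_model(name): a dict with "fx", "fy", "cx", "cy" (pixels), "k1" (the pictures are not rectified: a ray, as slopes to the right and down, at radius r is drawn at 1 + k1 r^2 times it, then the intrinsics apply), "cam_to_world" (4x4, takes a point from camera to world coordinates). Camera axes: x right, y up, looking along -z (the intrinsics and any distortion apply to the point x, -y, -z); pixel columns grow to the right and rows downward; lengths in m; the calibration is good to about 2 mm. A picture is of the moment at which its call begins. camera_model takes no time and is no camera call.
- order.job_done(): hands the job in, once; it reports no verdict.
The state is a dict: "t": time; "qpos": joint angles; "qvel": joint speeds; "joint_efforts": joint torques, N m; "eef_pos": TCP position; "ee_rot": TCP orientation; "wrist_force": force on the tool from outside, world axes, zero at the start; "ft_torque": the same for the moment, N m; "opening": opening from 0.0 (shut) to 1.0 (fully open).
Only numpy, scipy, OpenCV 4.12 (cv2) and the standard library are available. Lean on these libraries where they do the work, as an engineer would, in place of code of your own. Each camera call takes 0.05 s, during which the arm holds its last target. There are 200 camera calls.

## Working session

There is one attempt and no reset: what is moved stays moved. The work goes in short steps, Python scripts to look and compute and a tool call to move; the robot and the scene stay as the last step left them, time stands still between calls to the robot, and variables do not carry over. Pictures are saved under pics/ and viewed, about 8 in all and at most 12, crops included, and the job is handed in when it is done.

Besides the shell and the picture viewer there is one more tool, called after "Emit:" in YAML: its name, and indented under it one key for each argument. move_arm: Moves the arm, as the interface text tells. Its arguments: {"type":"object","properties":{"commands":{"type":"array"},"grip_force":{"type":"number"}},"required":["commands"]}

```bash
mkdir -p pics; ls; python3 - <<'E'
from bench import *
import cv2
for n in("top","side"):
    im=capture(n); cv2.imwrite(f"pics/{n}0.png",im); m=camera_model(n); print(n,m)
s=sense(); print(s['t'],s['eef_pos'],s['ee_rot'],s['wrist_force'],s['opening'])
E
```

```text
pics
top {'fx': 507.98276681931844, 'fy': 507.98276681931844, 'cx': 321.53985402194076, 'cy': 237.60599323496933, 'k1': -0.028871444219564904, 'cam_to_world': array([[ 0.02343947,  0.98938243, -0.14343293,  0.26503952],
       [-0.99967643,  0.02461381,  0.00641824, -0.02815893],
       [ 0.00988052,  0.14323608,  0.98963923,  1.50680858],
       [ 0.        ,  0.        ,  0.        ,  1.        ]])}
side {'fx': 448.9371451390571, 'fy': 448.9371451390571, 'cx': 334.35389662378657, 'cy': 244.87299628987046, 'k1': -0.0960305231541442, 'cam_to_world': array([[ 0.7529248 ,  0.32785163, -0.57062909, -0.29816016],
       [-0.65804907,  0.3865161 , -0.64620178, -0.89618208],
       [ 0.00869902,  0.86204328,  0.50676001,  0.85441291],
       [ 0.        ,  0.        ,  0.        ,  1.        ]])}
0.1 [0.19750204 0.59263718 0.40382839] [[-9.48665867e-01  3.16278544e-01 -9.76994320e-04]
 [ 3.16279853e-01  9.48664216e-01 -1.80546876e-03]
 [ 3.55808518e-04 -2.02179021e-03 -9.99997893e-01]] [ 0.36001715 -0.69380238 -0.17894471] 0.9995315888413389
```

View pics/top0.png

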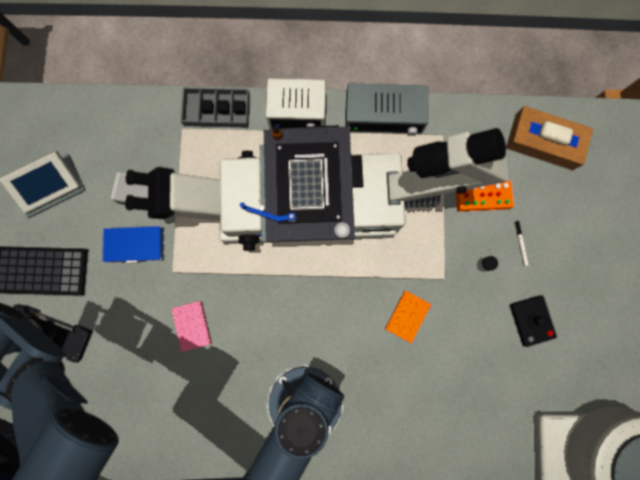

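View pics/side0.png

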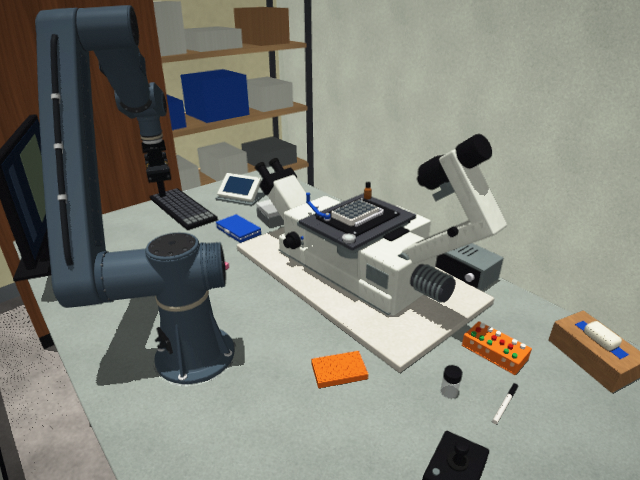

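```bash
cat > h.py <<'E'
import numpy as np, cv2
from bench import *
def K(m): return np.array([[m['fx'],0,m['cx']],[0,m['fy'],m['cy']],[0,0,1]])
def ray(m,uv):
    d=(np.array(uv,float)-[m['cx'],m['cy']])/[m['fx'],m['fy']]; s=d.copy()
    for _ in range(20): s=d/(1+m['k1']*(s@s))
    T=m['cam_to_world']; return T[:3,3],T[:3,:3]@np.array([s[0],-s[1],-1])
def onz(m,uv,z):
    o,r=ray(m,uv); return o+r*(z-o[2])/r[2]
def proj(m,p):
    T=m['cam_to_world']; c=T[:3,:3].T@(np.array(p)-T[:3,3]); s=np.array([c[0],-c[1]])/-c[2]
    s=s*(1+m['k1']*(s@s)); return s*[m['fx'],m['fy']]+[m['cx'],m['cy']]
E
python3 - <<'E'
from h import *
im=cv2.imread('pics/top0.png'); m=camera_model('top')
c=cv2.resize(im[118:250,232:362],None,fx=4.5,fy=4.5,interpolation=cv2.INTER_CUBIC); cv2.imwrite('pics/c0.png',c)
for p in [(265,130),(350,127),(355,240),(268,245)]: print(onz(m,p,.215))
E
```

```text
[0.73684767 0.12015131 0.215     ]
[ 0.75121211 -0.10522206  0.215     ]
[ 0.44819116 -0.12264952  0.215     ]
[0.42971669 0.10016843 0.215     ]
```

View pics/c0.png

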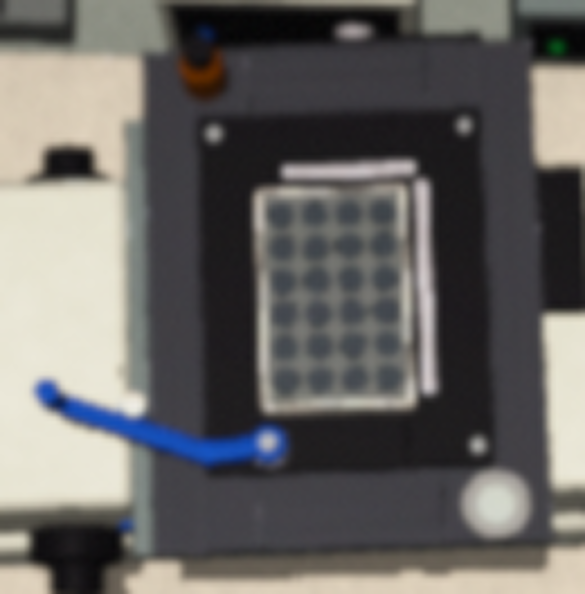

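```bash
python3 - <<'E'
from h import *
im=cv2.imread('pics/top0.png'); m=camera_model('top'); s=4.5
big=cv2.resize(im[118:250,232:362],None,fx=s,fy=s,interpolation=cv2.INTER_CUBIC)
g=cv2.cvtColor(big,cv2.COLOR_BGR2GRAY)
full=lambda p:(np.array(p)+.5)/s-.5+[232,118]
roi=np.zeros_like(g); roi[110:465,205:485]=1
_,l,st,ce=cv2.connectedComponentsWithStats(((g>110)&(roi>0)).astype('u1'))
for i in range(1,len(st)):
    if st[i,4]<300: continue
    cnt=cv2.findContours((l==i).astype('u1'),0,1)[0][0]
    box=cv2.boxPoints(cv2.minAreaRect(cnt))
    z=.243 if st[i,4]>8000 else .233
    P=np.array([onz(m,full(b),z)[:2] for b in box]); print(i,st[i],'c',onz(m,full(ce[i]),z)[:2].round(4)); print(P.round(4).tolist())
    e=P[1]-P[0]; f=P[2]-P[1]; 
    for v in(e,f): print('  len',np.linalg.norm(v).round(4),'ang',np.degrees(np.arctan2(v[1],v[0])).round(2))
for n,p,z in [('pivot',(270,442),.242),('post',(47,390),.262),('dish',(496,503),.227),('bottle',(205,72),.23),
 ('hc1',(203,122),.223),('hc2',(480,112),.223),('hc3',(493,462),.223),('hc4',(200,468),.223)]: print(n,onz(m,full(p),z)[:2].round(4))
E
```

```text
3 [ 282  160  134   20 2090] c [0.6642 0.    ]
[[0.6663, 0.0397], [0.6722, -0.037], [0.6614, -0.0377], [0.6555, 0.0389]]
  len 0.0769 ang -85.58
  len 0.0108 ang -175.99
4 [  254   179   183   234 13439] c [ 0.5836 -0.0061]
[[0.6518, 0.0553], [0.6574, -0.0463], [0.5241, -0.0529], [0.5186, 0.0472]]
  len 0.1018 ang -86.81
  len 0.1335 ang -177.18
20 [257 431  22  22 371] c [0.504  0.0427]
[[0.5039, 0.0511], [0.5127, 0.0429], [0.5046, 0.0344], [0.4957, 0.0426]]
  len 0.0121 ang -42.83
  len 0.0118 ang -133.87
pivot [0.5021 0.0407]
post [0.5246 0.1642]
dish [ 0.473  -0.0878]
bottle [0.7223 0.0862]
hc1 [0.6944 0.0869]
hc2 [ 0.7047 -0.0745]
hc3 [ 0.4973 -0.0858]
hc4 [0.4896 0.0811]
```

```bash
python3 - <<'E'
from h import *
im=cv2.imread('pics/top0.png'); m=camera_model('top'); s=4.5
big=cv2.resize(im[118:250,232:362],None,fx=s,fy=s,interpolation=cv2.INTER_CUBIC)
g=cv2.cvtColor(big,cv2.COLOR_BGR2GRAY).astype(int)
full=lambda p:(np.array(p)+.5)/s-.5+[232,118]
for y in (190,240,300,350,385): print(y,g[y,395:450:3])
# rail centreline: bright peak in x 414..445
P=[]
for y in range(190,385,5):
    x0=int(414+(y-180)*.03); w=np.clip(g[y,x0:448]-90,0,None); P.append(onz(m,full((x0+(w*np.arange(len(w))).sum()/w.sum(),y)),.233)[:2])
P=np.array(P); vx,vy,cx,cy=cv2.fitLine(P.astype('f4'),2,0,.01,.01).ravel(); print('rail',np.degrees(np.arctan(vy/vx)),cx,cy)
# stop centreline
Q=[]
for x in range(288,412,5):
    w=np.clip(g[150:181,x]-90,0,None); Q.append(onz(m,full((x,150+(w*np.arange(31)).sum()/w.sum())),.233)[:2])
Q=np.array(Q); vx,vy,cx,cy=cv2.fitLine(Q.astype('f4'),2,0,.01,.01).ravel(); print('stop',np.degrees(np.arctan(-vx/vy)),cx,cy)
# stage outline/holder: black mask
_,B=cv2.threshold(g.astype('u1'),45,255,1); 
def edge(pts,z,swap):
    W=np.array([onz(m,full(p),z)[:2] for p in pts]); a=cv2.fitLine(W.astype('f4'),4,0,.001,.01).ravel(); return np.degrees(np.arctan(-a[0]/a[1] if swap else a[1]/a[0])),a[2:]
gb=cv2.GaussianBlur(g.astype('f4'),(5,5),0)
L=[(190+np.argmin(np.diff(gb[y,190:225])),y) for y in range(150,400,5)]
R=[(465+np.argmax(np.diff(gb[y,465:510])),y) for y in range(140,440,5)]
T=[(x,100+np.argmin(np.diff(gb[100:130,x]))) for x in range(230,450,5)]
Bt=[(x,445+np.argmax(np.diff(gb[445:485,x]))) for x in range(310,460,5)]
for n,p,sw in(('L',L,0),('R',R,0),('T',T,1),('B',Bt,1)): print(n,edge(p,.223,sw))
E
```

```text
190 [147 158 166 147 115  97 115 156 182 192 175 138  85  46  30  25  26  26
  26]
240 [ 97 113 123 117  98  75  83 120 161 185 173 139  89  50  33  25  26  26
  27]
300 [ 94 112 142 173 179 152 117 109 143 182 200 200 169 120  72  37  28  27
  27]
350 [ 86  96 106 113 111 103  84  77 102 149 184 192 167 120  75  40  31  28
  28]
385 [ 85  97 110 137 162 178 163 132 124 152 190 199 185 150 110  66  41  31
  28]
rail 3.3098125 0.5975443 -0.044380102
stop 3.6600566 0.66420466 0.0013134102
L (np.float32(3.4488635), array([0.59662324, 0.08459318], dtype=float32))
R (np.float32(3.6325352), array([ 0.6033629 , -0.08004608], dtype=float32))
T (np.float32(3.438335), array([0.7029317 , 0.00863684], dtype=float32))
B (np.float32(3.879613), array([ 0.49037793, -0.01551816], dtype=float32))
```

Emit:
move_arm:
  commands:
    - [[0,0,0.05],[0,0,0],1]
    - [[0.0,-0.02,0.05],[0,0,7.5],1]
    - [[0.027,-0.054,0],[0,0,7.5],1]
    - [[0.027,-0.054,0],[0,0,7],1]
    - [[0.027,-0.054,0],[0,0,0],1]

```text
t: 0.72
eef_pos: [0.2789, 0.4092, 0.5046]
ee_rot: [[-0.998, -0.064, 0.0], [-0.064, 0.998, -0.0], [-0.0, -0.0, -1.0]]
wrist_force: [0.8, 0.2, 0.2]
opening: 0.519
```

Emit:
move_arm:
  commands:
    - [[0.027,-0.054,0],[0,0,0],1]
    - [[0.027,-0.054,0],[0,0,0],1]
    - [[0.027,-0.054,0],[0,0,0],1]
    - [[0.027,-0.054,0],[0,0,0],1]
    - [[0.027,-0.054,0],[0,0,0],1]

```text
t: 1.35
eef_pos: [0.414, 0.1391, 0.5046]
ee_rot: [[-0.998, -0.062, 0.0], [-0.062, 0.998, 0.0], [-0.0, 0.0, -1.0]]
wrist_force: [1.1, 0.8, -0.2]
opening: 0.019
```

Emit:
move_arm:
  commands:
    - [[0.026,-0.048,0],[0,0,0],1]
    - [[0.026,-0.048,0],[0,0,0],1]
    - [[0.026,-0.047,-0.01],[0,0,0],1]
    - [[0,0,-0.04],[0,0,0],1]
    - [[0,0,0],[0,0,0],1]

```text
t: 1.98
eef_pos: [0.4906, -0.0025, 0.452]
ee_rot: [[-0.998, -0.061, -0.008], [-0.061, 0.998, 0.002], [0.008, 0.003, -1.0]]
wrist_force: [0.0, -0.9, -0.7]
opening: 0.005
```

```bash
python3 - <<'E'
from h import *
im=capture('side'); m=camera_model('side'); s=sense(); print(s['eef_pos'],s['wrist_force'],s['opening'])
O=np.array([.597,.0015,.203]);
t=s['eef_pos']+s['ee_rot'][:,2]*.182; print('tip',t,'->px',proj(m,t))
cv2.imwrite('pics/s1.png',cv2.resize(im[130:260,270:430],None,fx=5,fy=4.6 and 5,interpolation=2)[:600])
E
```

```text
[ 0.49112307 -0.00209256  0.45374646] [-0.30425574  0.47627217 -0.14995802] 0.005918388440004059
tip [ 0.49035824 -0.00189607  0.27174818] ->px [334.40217651 210.32074503]
```

View pics/s1.png

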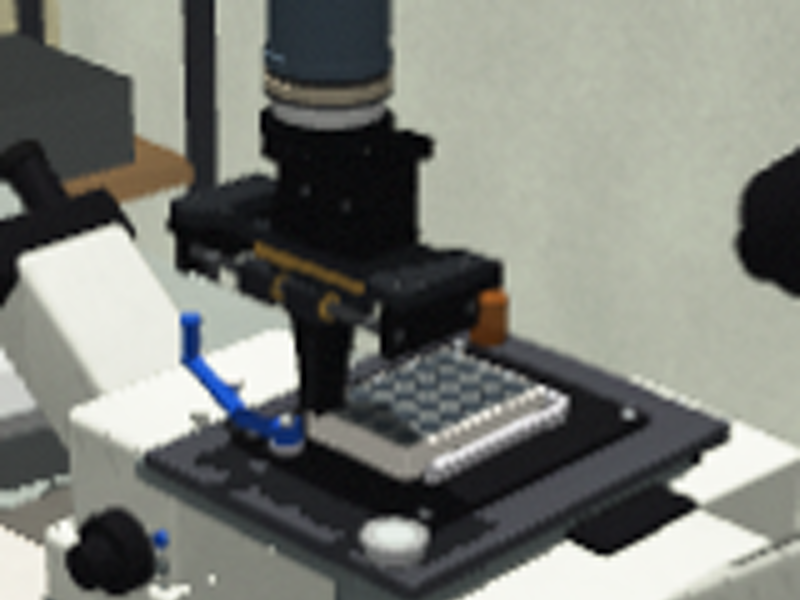

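Emit:
move_arm:
  commands:
    - [[0,0,-0.042],[0,0,0],1]
    - [[0,0,0],[0,0,0],1]

```text
t: 2.28
eef_pos: [0.4908, -0.0012, 0.4121]
ee_rot: [[-0.998, -0.064, -0.004], [-0.064, 0.998, 0.001], [0.004, 0.001, -1.0]]
wrist_force: [0.1, 0.2, -0.4]
opening: 0.008
```

Emit:
move_arm:
  commands:
    - [[0.006,0.0004,0],[0,0,0],1]
    - [[0.006,0.0004,0],[0,0,0],1]
    - [[0.003,0.0002,0],[0,0,0],1]
    - [[0,0,0],[0,0,0],1]

```text
t: 2.78
eef_pos: [0.507, -0.0011, 0.4132]
ee_rot: [[-0.998, -0.062, 0.001], [-0.062, 0.998, -0.0], [-0.001, -0.0, -1.0]]
wrist_force: [-0.9, -1.3, 1.0]
opening: 0.005
```

Emit:
move_arm:
  commands:
    - [[0.004,0.0002,0],[0,0,0],1]
    - [[0.004,0.0003,0],[0,0,0],1]
    - [[0.002,0.0001,0],[0,0,0],1]
    - [[0,0,0],[0,0,0],1]

```text
t: 3.28
eef_pos: [0.5168, -0.0005, 0.4126]
ee_rot: [[-0.998, -0.062, -0.0], [-0.062, 0.998, 0.0], [0.0, 0.0, -1.0]]
wrist_force: [-0.5, 0.5, -0.7]
opening: 0.005
```

Emit:
move_arm:
  commands:
    - [[0.002,0.0001,0],[0,0,0],1]
    - [[0.002,0.0001,0],[0,0,0],1]
    - [[0,0,0],[0,0,0],1]

```text
t: 3.65
eef_pos: [0.5202, -0.0002, 0.4126]
ee_rot: [[-0.998, -0.062, -0.002], [-0.062, 0.998, 0.0], [0.002, 0.0, -1.0]]
wrist_force: [-3.0, -0.8, 2.8]
opening: 0.007
```

Emit:
move_arm:
  commands:
    - [[0.001,0.0001,0],[0,0,0],1]
    - [[0,0,0],[0,0,0],1]

```text
t: 3.9
eef_pos: [0.5206, -0.0002, 0.4126]
ee_rot: [[-0.998, -0.063, -0.004], [-0.063, 0.998, -0.0], [0.004, 0.0, -1.0]]
wrist_force: [-5.8, -0.9, 3.7]
opening: 0.008
```

Emit:
move_arm:
  commands:
    - [[0.001,0.0001,0],[0,0,0],1]
    - [[0,0,0],[0,0,0],1]

```text
t: 4.15
eef_pos: [0.521, -0.0001, 0.4126]
ee_rot: [[-0.998, -0.063, -0.006], [-0.063, 0.998, -0.0], [0.006, 0.0, -1.0]]
wrist_force: [-8.6, -0.9, 5.6]
opening: 0.005
```

Emit:
move_arm:
  commands:
    - [[-0.004,0,0],[0,0,0],1]
    - [[-0.026,0,0],[0,0,0],1]
    - [[0,0,0.05],[0,0,0],1]
    - [[0,0.03,0.04],[0,0,-7],1]
    - [[0,0.05,0],[0,0,-7],1]

```text
t: 4.78
eef_pos: [0.4945, 0.0798, 0.5069]
ee_rot: [[-0.982, 0.188, 0.013], [0.188, 0.982, -0.0], [-0.013, 0.002, -1.0]]
wrist_force: [1.3, -0.3, -1.7]
opening: 0.009
```

```bash
cat > plan.py <<'E'
from h import *
O=np.array([.597,.0015]); b=np.radians(3.55); R=np.array([[np.cos(b),-np.sin(b)],[np.sin(b),np.cos(b)]])
def tip(th,off):
    a=th+.128; h=np.array([-.092,.046])+.125*np.array([np.cos(a),np.sin(a)])-off*np.array([np.sin(a),-np.cos(a)])
    return O+R@h, np.degrees(a)-90   # TCP xy, yaw relative to holder-aligned
E
python3 - <<'E'
from plan import *
s=sense(); print(s['t'],s['eef_pos'],s['qpos'].round(3) if hasattr(s['qpos'],'round') else s['qpos'])
print('yaw',np.degrees(np.arctan2(-s['ee_rot'][1][0],-s['ee_rot'][0][0]))-3.55)
for th,off in [(1.203,.034)]+[(x,.017) for x in np.arange(1.20,-.06,-.1)]: p,y=tip(th,off); print(round(th,2),p.round(4),round(y,1))
im=capture('top'); cv2.imwrite('pics/t2.png',cv2.resize(im[100:260,220:380],None,fx=3.7,fy=3.7,interpolation=2))
E
```

```text
4.775 [0.49453317 0.07981639 0.50685972] [-0.064  0.241  1.602  0.     1.286 -1.445]
yaw -14.410724820281963
1.2 [0.491  0.1708] -13.7
1.2 [0.5081 0.1677] -13.9
1.1 [0.5206 0.1665] -19.6
1.0 [0.533  0.1641] -25.4
0.9 [0.5451 0.1604] -31.1
0.8 [0.5567 0.1555] -36.8
0.7 [0.5678 0.1495] -42.6
0.6 [0.5782 0.1425] -48.3
0.5 [0.5879 0.1344] -54.0
0.4 [0.5967 0.1254] -59.7
0.3 [0.6046 0.1155] -65.5
0.2 [0.6115 0.105 ] -71.2
0.1 [0.6172 0.0937] -76.9
-0.0 [0.6219 0.082 ] -82.7
```

View pics/t2.png

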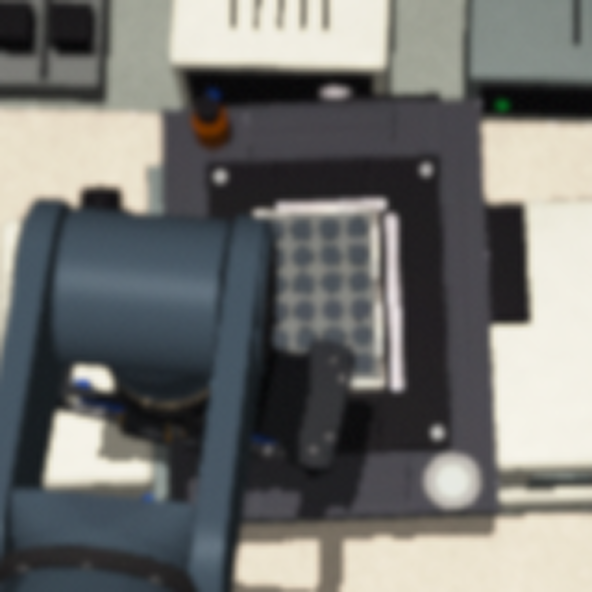

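Emit:
move_arm:
  commands:
    - [[-0.0015,0.046,0],[0,0,0],1]
    - [[-0.002,0.045,0],[0,0,0],1]
    - [[0,0,-0.03],[0,0,0],1]
    - [[0,0,-0.047],[0,0,0],1]
    - [[0,0,0],[0,0,0],1]

```text
t: 5.45
eef_pos: [0.4884, 0.171, 0.4229]
ee_rot: [[-0.984, 0.181, -0.007], [0.181, 0.984, -0.0], [0.006, -0.002, -1.0]]
wrist_force: [-0.7, 0.9, -0.1]
opening: 0.006
```

```bash
python3 - <<'E'
from h import *
im=capture('side'); m=camera_model('side'); s=sense(); print(s['eef_pos'],s['wrist_force'])
t=s['eef_pos']+s['ee_rot'][:,2]*.182; print('tip',t,'->px',(proj(m,t)-[270,140])*5, 'post pred',(proj(m,[.5246,.1642,.262])-[270,140])*5)
cv2.imwrite('pics/s3.png',cv2.resize(im[140:250,270:420],None,fx=5,fy=5,interpolation=2))
E
```

```text
[0.48934608 0.1709582  0.42502246] [-0.05325445 -0.57479514  1.02280096]
tip [0.4890183  0.17098949 0.24302276] ->px [144.0291968  302.33272477] post pred [193.21249109 264.18297071]
```

View pics/s3.png

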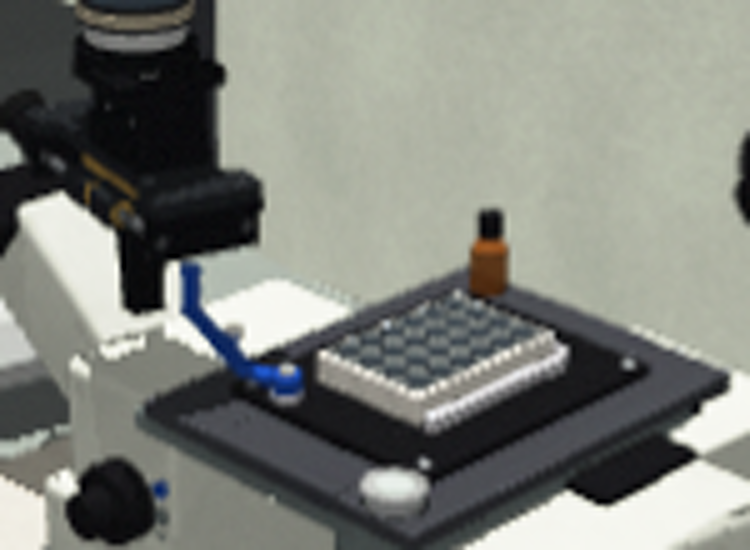

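Emit:
move_arm:
  commands:
    - [[0.009,-0.001,0.005],[0,0,0],1]
    - [[0.009,-0.002,0],[0,0,0],1]
    - [[0.0065,-0.0006,0],[0,0,-2.9],1]
    - [[0.0065,-0.0006,0],[0,0,-2.9],1]
    - [[0,0,0],[0,0,0],1]

```text
t: 6.12
eef_pos: [0.5213, 0.1664, 0.4319]
ee_rot: [[-0.96, 0.28, 0.003], [0.28, 0.96, 0.0], [-0.003, 0.001, -1.0]]
wrist_force: [-0.2, 0.8, 0.0]
opening: 0.008
```

Emit:
move_arm:
  commands:
    - [[0.0062,-0.0012,0],[0,0,-2.9],1]
    - [[0.0062,-0.0012,0],[0,0,-2.9],1]
    - [[0.006,-0.0018,0],[0,0,-2.9],1]
    - [[0.006,-0.0019,0],[0,0,-2.9],1]
    - [[0,0,0],[0,0,0],1]

```text
t: 6.75
eef_pos: [0.545, 0.1604, 0.4313]
ee_rot: [[-0.885, 0.466, 0.002], [0.466, 0.885, 0.0], [-0.001, 0.001, -1.0]]
wrist_force: [0.2, 1.5, -0.3]
opening: 0.004
```

Emit:
move_arm:
  commands:
    - [[0.0058,-0.0024,-0.001],[0,0,-2.9],1]
    - [[0.0058,-0.0025,0],[0,0,-2.9],1]
    - [[0.0056,-0.003,0],[0,0,-2.9],1]
    - [[0.0055,-0.003,0],[0,0,-2.9],1]
    - [[0,0,0],[0,0,0],1]

```text
t: 7.38
eef_pos: [0.5674, 0.1496, 0.43]
ee_rot: [[-0.773, 0.634, 0.001], [0.634, 0.773, 0.0], [-0.001, 0.001, -1.0]]
wrist_force: [-0.5, -0.2, -0.3]
opening: 0.009
```

Emit:
move_arm:
  commands:
    - [[0.0052,-0.0035,0],[0,0,-2.9],1]
    - [[0.0052,-0.0035,0],[0,0,-2.9],1]
    - [[0.0048,-0.004,0],[0,0,-2.9],1]
    - [[0.0049,-0.0041,0],[0,0,-2.8],1]
    - [[0,0,0],[0,0,0],1]

```text
t: 8.0
eef_pos: [0.5873, 0.1346, 0.4299]
ee_rot: [[-0.631, 0.775, 0.001], [0.775, 0.631, 0.0], [-0.0, 0.0, -1.0]]
wrist_force: [-0.4, 0.1, -0.3]
opening: 0.001
```

```bash
python3 - <<'E'
from h import *
im=capture('side'); m=camera_model('side'); s=sense(); print(s['eef_pos'],s['wrist_force'])
cv2.imwrite('pics/s4.png',cv2.resize(im[140:250,270:420],None,fx=5,fy=5,interpolation=2))
E
```

```text
[0.58723705 0.13467456 0.42986399] [-1.27074262  0.52561463 -0.70554929]
```

View pics/s4.png

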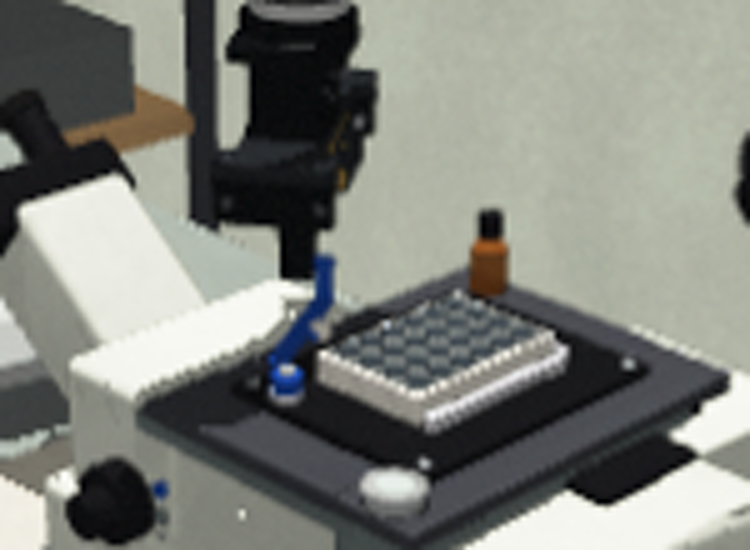

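Emit:
move_arm:
  commands:
    - [[0.0044,-0.0045,0],[0,0,-2.9],1]
    - [[0.0044,-0.0045,0],[0,0,-2.8],1]
    - [[0.004,-0.0049,0],[0,0,-2.9],1]
    - [[0.0039,-0.005,0],[0,0,-2.9],1]
    - [[0,0,0],[0,0,0],1]

```text
t: 8.68
eef_pos: [0.604, 0.1157, 0.4298]
ee_rot: [[-0.464, 0.886, 0.0], [0.886, 0.464, 0.0], [-0.0, 0.0, -1.0]]
wrist_force: [-0.3, -0.2, -0.2]
opening: 0.008
```

Emit:
move_arm:
  commands:
    - [[0.0035,-0.0052,0],[0,0,-2.9],1]
    - [[0.0034,-0.0053,0],[0,0,-2.8],1]
    - [[0.0028,-0.0056,0],[0,0,-2.9],1]
    - [[0,0,0],[0,0,0],1]

```text
t: 9.18
eef_pos: [0.6136, 0.0996, 0.4298]
ee_rot: [[-0.327, 0.945, 0.0], [0.945, 0.327, -0.0], [-0.0, 0.0, -1.0]]
wrist_force: [-0.2, 0.4, 0.2]
opening: 0.006
```

Emit:
move_arm:
  commands:
    - [[0.0015,-0.003,0],[0,0,-2.8],1]
    - [[0.0013,-0.003,0],[0,0,-1.5],1]
    - [[0,0,0],[0,0,0],1]

```text
t: 9.55
eef_pos: [0.6165, 0.0937, 0.4298]
ee_rot: [[-0.254, 0.967, 0.0], [0.967, 0.254, -0.0], [-0.0, 0.0, -1.0]]
wrist_force: [-0.2, 0.8, -0.2]
opening: 0.008
```

Emit:
move_arm:
  commands:
    - [[0.0012,-0.003,0],[0,0,-1.5],1]
    - [[0.001,-0.003,0],[0,0,-1.5],1]
    - [[0,0,0],[0,0,0],1]

```text
t: 9.93
eef_pos: [0.6189, 0.0874, 0.4298]
ee_rot: [[-0.202, 0.979, 0.001], [0.979, 0.202, -0.0], [-0.0, 0.0, -1.0]]
wrist_force: [1.1, 1.1, 0.5]
opening: 0.005
```

Expected closure near y ≈ 0.081–0.083. Small steps watching force.

Emit:
move_arm:
  commands:
    - [[0.0006,-0.002,0],[0,0,-1],1]
    - [[0.0003,-0.001,0],[0,0,-1],1]
    - [[0,0,0],[0,0,0],1]

```text
t: 10.3
eef_pos: [0.6197, 0.0845, 0.4298]
ee_rot: [[-0.168, 0.986, 0.0], [0.986, 0.168, -0.0], [-0.0, 0.0, -1.0]]
wrist_force: [0.6, 1.5, -0.0]
opening: 0.001
```

Emit:
move_arm:
  commands:
    - [[0.0003,-0.001,0],[0,0,-1],1]
    - [[0,0,0],[0,0,0],1]

```text
t: 10.55
eef_pos: [0.62, 0.0837, 0.4298]
ee_rot: [[-0.15, 0.989, 0.0], [0.989, 0.15, 0.0], [0.0, 0.0, -1.0]]
wrist_force: [0.9, 2.2, 0.1]
opening: 0.002
```

Emit:
move_arm:
  commands:
    - [[0.0003,-0.001,0],[0,0,0],1]
    - [[0,0,0],[0,0,0],1]

```text
t: 10.8
eef_pos: [0.6202, 0.083, 0.4298]
ee_rot: [[-0.151, 0.989, -0.0], [0.989, 0.151, 0.001], [0.001, 0.0, -1.0]]
wrist_force: [1.4, 5.3, 1.0]
opening: 0.008
```

Emit:
move_arm:
  commands:
    - [[0.0002,-0.001,0],[0,0,0],1]
    - [[0,0,0],[0,0,0],1]

```text
t: 11.05
eef_pos: [0.6203, 0.0826, 0.4298]
ee_rot: [[-0.151, 0.989, -0.0], [0.989, 0.151, 0.003], [0.003, 0.0, -1.0]]
wrist_force: [1.5, 6.3, 0.3]
opening: 0.005
```

Emit:
move_arm:
  commands:
    - [[0,0.004,0],[0,0,0],1]
    - [[0,0.014,0],[0,0,0],1]
    - [[0,0,0.055],[0,0,0],1]
    - [[-0.03,-0.03,0.01],[0,0,-5],1]
    - [[-0.045,-0.035,0],[0,0,0],1]

```text
t: 11.68
eef_pos: [0.5455, 0.0344, 0.4961]
ee_rot: [[-0.065, 0.998, 0.004], [0.998, 0.065, -0.002], [-0.002, 0.004, -1.0]]
wrist_force: [0.2, -0.6, -0.8]
opening: 0.003
```

Emit:
move_arm:
  commands:
    - [[-0.045,-0.04,0],[0,0,0],1]
    - [[-0.0,0,0],[0,0,0],1]

```text
t: 11.92
eef_pos: [0.4975, -0.0067, 0.4946]
ee_rot: [[-0.06, 0.998, -0.003], [0.998, 0.06, -0.001], [-0.001, -0.003, -1.0]]
wrist_force: [1.0, 1.0, 0.5]
opening: 0.005
```

Emit:
move_arm:
  commands:
    - [[0,0,-0.05],[0,0,0],1]
    - [[0,0,-0.032],[0,0,0],1]
    - [[0,0,0],[0,0,0],1]
    - [[0.005,0.0003,0],[0,0,0],1]
    - [[0.005,0.0003,0],[0,0,0],1]

```text
t: 12.55
eef_pos: [0.5117, -0.0047, 0.4144]
ee_rot: [[-0.064, 0.998, 0.004], [0.998, 0.064, -0.001], [-0.001, 0.004, -1.0]]
wrist_force: [0.5, 0.9, -0.1]
opening: 0.004
```

Emit:
move_arm:
  commands:
    - [[0.003,0.0002,0],[0,0,0],1]
    - [[0,0,0],[0,0,0],1]

```text
t: 12.8
eef_pos: [0.5138, -0.0046, 0.4133]
ee_rot: [[-0.064, 0.998, 0.001], [0.998, 0.064, -0.0], [-0.0, 0.001, -1.0]]
wrist_force: [0.3, -0.1, 0.2]
opening: 0.004
```

Emit:
move_arm:
  commands:
    - [[0.002,0.0001,0],[0,0,0],1]
    - [[0,0,0],[0,0,0],1]

```text
t: 13.05
eef_pos: [0.5155, -0.0045, 0.4128]
ee_rot: [[-0.064, 0.998, 0.0], [0.998, 0.064, -0.0], [-0.0, 0.0, -1.0]]
wrist_force: [0.1, 0.2, -0.0]
opening: 0.006
```

Emit:
move_arm:
  commands:
    - [[0.001,0.0001,0],[0,0,0],1]
    - [[0,0,0],[0,0,0],1]

```text
t: 13.3
eef_pos: [0.5164, -0.0044, 0.4127]
ee_rot: [[-0.064, 0.998, -0.0], [0.998, 0.064, -0.0], [0.0, -0.0, -1.0]]
wrist_force: [1.0, 0.3, 0.6]
opening: 0.003
```

Emit:
move_arm:
  commands:
    - [[0.0015,0.0001,0],[0,0,0],1]
    - [[0,0,0],[0,0,0],1]

```text
t: 13.55
eef_pos: [0.518, -0.0043, 0.4127]
ee_rot: [[-0.064, 0.998, 0.0], [0.998, 0.064, 0.0], [0.0, 0.0, -1.0]]
wrist_force: [-0.2, -0.8, 0.2]
opening: 0.003
```

Emit:
move_arm:
  commands:
    - [[0.0015,0.0001,0],[0,0,0],1]
    - [[0,0,0],[0,0,0],1]

```text
t: 13.8
eef_pos: [0.5196, -0.0042, 0.4128]
ee_rot: [[-0.064, 0.998, 0.0], [0.998, 0.064, -0.0], [-0.0, 0.0, -1.0]]
wrist_force: [0.0, 0.5, 0.1]
opening: 0.002
```

Emit:
move_arm:
  commands:
    - [[0.001,0.0001,0],[0,0,0],1]
    - [[0,0,0],[0,0,0],1]

```text
t: 14.05
eef_pos: [0.5205, -0.0041, 0.4127]
ee_rot: [[-0.064, 0.998, 0.0], [0.998, 0.064, -0.0], [-0.0, 0.0, -1.0]]
wrist_force: [-0.5, 0.0, 0.1]
opening: 0.006
```

Emit:
move_arm:
  commands:
    - [[0.0015,0.0001,0],[0,0,0],1]
    - [[0,0,0],[0,0,0],1]

```text
t: 14.3
eef_pos: [0.522, -0.004, 0.4127]
ee_rot: [[-0.064, 0.998, -0.0], [0.998, 0.064, 0.0], [0.0, -0.0, -1.0]]
wrist_force: [0.4, -0.6, -0.1]
opening: 0.003
```

Emit:
move_arm:
  commands:
    - [[0.001,0.0001,0],[0,0,0],1]
    - [[0,0,0],[0,0,0],1]

```text
t: 14.55
eef_pos: [0.5225, -0.0039, 0.4127]
ee_rot: [[-0.064, 0.998, -0.002], [0.998, 0.064, -0.0], [-0.0, -0.002, -1.0]]
wrist_force: [-3.3, -0.2, 2.3]
opening: 0.007
```

Emit:
move_arm:
  commands:
    - [[0.001,0.0001,0],[0,0,0],1]
    - [[0,0,0],[0,0,0],1]

```text
t: 14.8
eef_pos: [0.523, -0.0038, 0.4127]
ee_rot: [[-0.064, 0.998, -0.004], [0.998, 0.064, -0.0], [-0.0, -0.004, -1.0]]
wrist_force: [-4.7, -1.0, 3.8]
opening: 0.001
```

Emit:
move_arm:
  commands:
    - [[-0.004,0,0],[0,0,0],1]
    - [[-0.02,0,0],[0,0,0],1]
    - [[0,0,0.05],[0,0,0],1]
    - [[0,0,0.05],[0,0,0],1]
    - [[-0.027,0.054,0],[0,0,0],1]

```text
t: 15.42
eef_pos: [0.476, 0.0486, 0.5172]
ee_rot: [[-0.058, 0.998, 0.015], [0.998, 0.058, -0.002], [-0.003, 0.015, -1.0]]
wrist_force: [0.8, 1.4, -0.6]
opening: 0.005
```

Emit:
move_arm:
  commands:
    - [[-0.027,0.054,0],[0,0,0],1]
    - [[-0.027,0.054,0],[0,0,0],1]
    - [[-0.027,0.054,0],[0,0,0],1]
    - [[-0.027,0.054,0],[0,0,0],1]
    - [[-0.027,0.054,0],[0,0,0],1]

```text
t: 16.05
eef_pos: [0.337, 0.3221, 0.5132]
ee_rot: [[-0.064, 0.998, 0.003], [0.998, 0.064, 0.002], [0.002, 0.003, -1.0]]
wrist_force: [0.8, -0.2, -0.4]
opening: 0.004
```

Emit:
move_arm:
  commands:
    - [[-0.027,0.054,0],[0,0,0],1]
    - [[0,0.054,0],[0,0,0],1]
    - [[0,0.054,0],[0,0,0],1]
    - [[0,0,0],[0,0,0],1]

```text
t: 16.55
eef_pos: [0.3107, 0.4855, 0.5122]
ee_rot: [[-0.068, 0.998, 0.001], [0.998, 0.068, 0.003], [0.003, 0.001, -1.0]]
wrist_force: [0.2, -0.4, -0.4]
opening: 0.005
```

```bash
python3 - <<'E'
from plan import *
im=capture('top'); m=camera_model('top'); cv2.imwrite('pics/t5raw.png',im); s=4.5
big=cv2.resize(im[118:250,232:362],None,fx=s,fy=s,interpolation=cv2.INTER_CUBIC); cv2.imwrite('pics/t5.png',big)
full=lambda p:(np.array(p)+.5)/s-.5+[232,118]
hp=lambda h,z:(proj(m,[*(O+R@np.array(h)),z])-[232,118]+.5)*s-.5
for n,h,z in [('plate corners',(-.0639,-.04275),.243),('',(.0639,-.04275),.243),('',(.0639,.04275),.243),('',(-.0639,.04275),.243),('post0',(.032,.062),.262)]: print(n,hp(h,z).round(1))
# blue post head
hsv=cv2.cvtColor(big,cv2.COLOR_BGR2HSV); mk=cv2.inRange(hsv,(100,120,50),(130,255,255)); _,l,st,ce=cv2.connectedComponentsWithStats(mk)
i=1+st[1:,4].argmax(); print(st[i],ce[i])
im2=capture('side'); cv2.imwrite('pics/s5.png',cv2.resize(im2[150:250,290:420],None,fx=6,fy=6,interpolation=2))
E
```

```text
plate corners [423.9 386.7]
 [415.  168.1]
 [265.7 173.3]
 [272.3 392.1]
post0 [231.4 219.1]
[ 214  202   76  261 7844] [241.17835288 333.49120347]
```

View pics/t5.png

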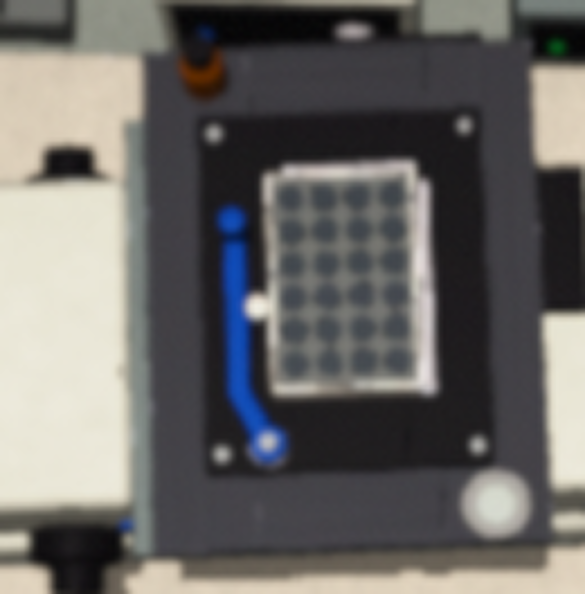

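View pics/s5.png

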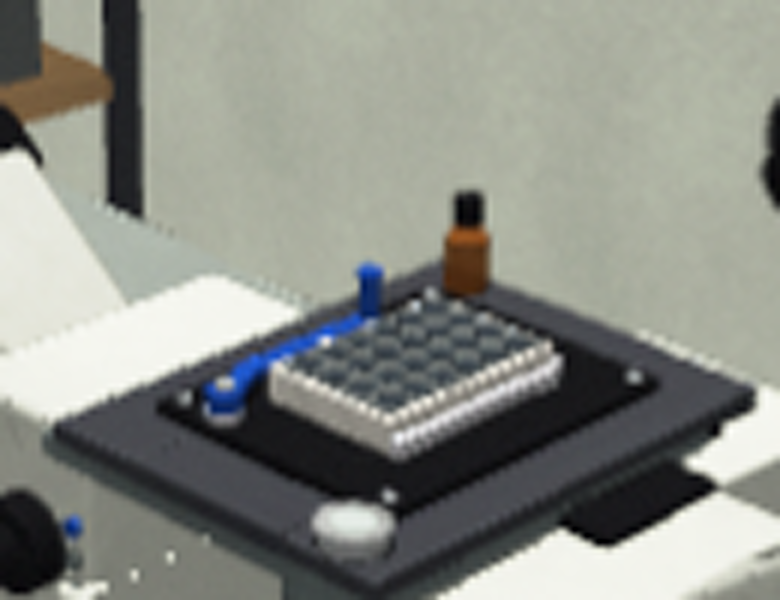

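```bash
python3 - <<'E'
from plan import *
im=cv2.imread('pics/t5raw.png'); m=camera_model('top'); s=4.5
big=cv2.resize(im[118:250,232:362],None,fx=s,fy=s,interpolation=cv2.INTER_CUBIC)
full=lambda p:(np.array(p)+.5)/s-.5+[232,118]
H=lambda p,z: R.T@(onz(m,full(p),z)[:2]-O)*1000
mk=cv2.inRange(cv2.cvtColor(big,cv2.COLOR_BGR2HSV),(100,120,50),(130,255,255)); mk[236:]=0
ys,xs=np.nonzero(mk); c=H((xs.mean(),ys.mean()),.262); d=H((xs.mean(),202+.5*(xs.max()-xs.min())),.262)
for q in(c,d): print('post',q.round(1),'joint',np.arctan2(q[1]-46,q[0]+92)-.128)
g=cv2.GaussianBlur(cv2.cvtColor(big,cv2.COLOR_BGR2GRAY).astype('f4'),(5,5),0)
def fit(P,sw):
    W=np.array([H(p,.243) for p in P]); a=cv2.fitLine(W.astype('f4'),4,0,.001,.01).ravel(); return (-a[0]/a[1] if sw else a[1]/a[0]),a[2:]
L=[(252+np.argmax(np.diff(g[y,252:285])),y) for y in list(range(190,285,4))+list(range(330,380,4))]
N=[(x,378+np.argmin(np.diff(g[378:408,x]))) for x in range(282,405,4)]
print('left edge rad,pt',fit(L,0),'near edge',fit(N,1))
for y in (200,260,320,370): print(g[y,400:445:3].astype(int))
E
```

```text
post [43.5 63.4] joint -0.0002606079502198433
post [28.  63.8] joint 0.019314708123427532
left edge rad,pt (np.float32(-0.00048037551), array([ 3.7592013, 45.237457 ], dtype=float32)) near edge (np.float32(-0.010626672), array([-65.85134  ,   2.3920798], dtype=float32))
[ 80  97 118 136 149 159 176 189 185 154 105  61  35  27  25]
[ 73  82  99 130 168 201 218 215 201 169 125  82  49  33  29]
[ 76  83  96 120 149 172 184 191 200 202 181 139  86  46  31]
[ 84  88  97 108 127 155 190 215 222 215 190 152 104  63  40]
```

Emit:
move_arm:
  commands:
    - [[0.023,-0.055,0],[0,0,0],1]
    - [[0.023,-0.055,0],[0,0,0],1]
    - [[0.023,-0.055,0],[0,0,0],1]
    - [[0.023,-0.055,0],[0,0,0],1]
    - [[0.023,-0.055,0],[0,0,0],1]

```text
t: 17.27
eef_pos: [0.4256, 0.2041, 0.5132]
ee_rot: [[-0.062, 0.998, 0.001], [0.998, 0.062, 0.0], [0.0, 0.001, -1.0]]
wrist_force: [0.5, 0.7, 1.3]
opening: 0.005
```

Emit:
move_arm:
  commands:
    - [[0.023,-0.055,0],[0,0,0],1]
    - [[0.023,-0.054,0],[0,0,0],1]
    - [[0.05,0,0],[0,0,0],1]
    - [[0.05,0,0],[0,0,0],1]
    - [[0.048,0,0],[0,0,0],1]

```text
t: 17.9
eef_pos: [0.6206, 0.0961, 0.5132]
ee_rot: [[-0.061, 0.998, 0.001], [0.998, 0.061, -0.0], [-0.0, 0.001, -1.0]]
wrist_force: [0.2, 0.6, -0.1]
opening: 0.008
```

Emit:
move_arm:
  commands:
    - [[0,0,0],[0,0,0],1]

```text
t: 18.02
eef_pos: [0.6218, 0.0961, 0.5119]
ee_rot: [[-0.061, 0.998, 0.001], [0.998, 0.061, -0.0], [-0.0, 0.001, -1.0]]
wrist_force: [-0.5, 0.2, 0.5]
opening: 0.005
```

Emit:
move_arm:
  commands:
    - [[0,0.006,-0.04],[0,0,0],1]
    - [[0,0,-0.042],[0,0,0],1]
    - [[0,-0.008,0],[0,0,0],1]
    - [[0,-0.008,0],[0,0,0],1]
    - [[0,0,0],[0,0,0],1]

```text
t: 18.65
eef_pos: [0.6203, 0.087, 0.4334]
ee_rot: [[-0.062, 0.998, 0.005], [0.998, 0.062, -0.0], [-0.001, 0.005, -1.0]]
wrist_force: [0.2, 0.6, -0.0]
opening: 0.007
```

Emit:
move_arm:
  commands:
    - [[0,-0.002,0],[0,0,0],1]
    - [[0,0,0],[0,0,0],1]

```text
t: 18.9
eef_pos: [0.62, 0.0862, 0.4316]
ee_rot: [[-0.064, 0.998, 0.002], [0.998, 0.064, -0.0], [-0.0, 0.002, -1.0]]
wrist_force: [-0.3, -0.4, -0.1]
opening: 0.01
```

Emit:
move_arm:
  commands:
    - [[0,-0.0015,0],[0,0,0],1]
    - [[0,0,0],[0,0,0],1]

```text
t: 19.15
eef_pos: [0.6199, 0.0848, 0.4307]
ee_rot: [[-0.064, 0.998, -0.0], [0.998, 0.064, -0.0], [-0.0, -0.0, -1.0]]
wrist_force: [0.2, -0.0, -0.5]
opening: 0.002
```

Emit:
move_arm:
  commands:
    - [[0,-0.001,0],[0,0,0],1]
    - [[0,0,0],[0,0,0],1]

```text
t: 19.4
eef_pos: [0.6199, 0.084, 0.4307]
ee_rot: [[-0.064, 0.998, -0.0], [0.998, 0.064, 0.001], [0.001, -0.0, -1.0]]
wrist_force: [-0.1, 1.1, -1.0]
opening: 0.005
```

Emit:
move_arm:
  commands:
    - [[0,-0.001,0],[0,0,0],1]
    - [[0,0,0],[0,0,0],1]

```text
t: 19.65
eef_pos: [0.6199, 0.0833, 0.4307]
ee_rot: [[-0.064, 0.998, -0.0], [0.998, 0.064, 0.002], [0.002, 0.0, -1.0]]
wrist_force: [1.0, 4.8, 0.1]
opening: 0.006
```

Emit:
move_arm:
  commands:
    - [[0,-0.0015,0],[0,0,0],1]
    - [[0,0,0],[0,0,0],1]

```text
t: 19.9
eef_pos: [0.6199, 0.0826, 0.4307]
ee_rot: [[-0.064, 0.998, 0.0], [0.998, 0.064, 0.004], [0.004, 0.001, -1.0]]
wrist_force: [0.6, 6.7, 0.4]
opening: 0.006
```

Emit:
move_arm:
  commands:
    - [[0,-0.0015,0],[0,0,0],1]
    - [[0,0,0],[0,0,0],1]

```text
t: 20.15
eef_pos: [0.6198, 0.0819, 0.4307]
ee_rot: [[-0.064, 0.998, 0.001], [0.998, 0.064, 0.006], [0.006, 0.001, -1.0]]
wrist_force: [1.1, 10.7, -0.1]
opening: 0.006
```

Emit:
move_arm:
  commands:
    - [[0,0.006,0],[0,0,0],1]
    - [[0,0.012,0],[0,0,0],1]
    - [[0,0,0.05],[0,0,0],1]
    - [[0,0,0.04],[0,0,0],1]
    - [[-0.05,0,0],[0,0,0],1]

```text
t: 20.78
eef_pos: [0.5725, 0.0972, 0.5248]
ee_rot: [[-0.063, 0.998, 0.012], [0.998, 0.063, -0.002], [-0.003, 0.012, -1.0]]
wrist_force: [-0.1, 0.3, -0.0]
opening: 0.002
```

Emit:
move_arm:
  commands:
    - [[-0.06,0,0],[0,0,0],1]
    - [[-0.05,0.03,0],[0,0,0],1]
    - [[-0.025,0.055,0],[0,0,0],1]
    - [[-0.025,0.055,0],[0,0,0],1]
    - [[-0.025,0.055,0],[0,0,0],1]

```text
t: 21.4
eef_pos: [0.384, 0.294, 0.5212]
ee_rot: [[-0.063, 0.998, 0.002], [0.998, 0.063, -0.001], [-0.001, 0.002, -1.0]]
wrist_force: [1.8, 0.7, -1.0]
opening: 0.003
```

Emit:
move_arm:
  commands:
    - [[-0.025,0.055,0],[0,0,0],1]
    - [[-0.025,0.055,0],[0,0,0],1]
    - [[0,0.055,0],[0,0,0],1]
    - [[0,0.05,0],[0,0,0],1]
    - [[0,0,0],[0,0,0],1]

```text
t: 22.02
eef_pos: [0.3345, 0.5104, 0.52]
ee_rot: [[-0.067, 0.998, 0.001], [0.998, 0.067, -0.0], [-0.0, 0.001, -1.0]]
wrist_force: [0.9, -0.1, -0.4]
opening: 0.001
```

```bash
python3 - <<'E'
from plan import *
im=capture('top'); a=cv2.imread('pics/t5raw.png')
d=cv2.absdiff(im,a)[118:250,232:362].max(2); print(d.max(),(d>40).sum(),np.argwhere(d>40)[:10].tolist(),sense()['t'])
big=cv2.resize(im[150:225,270:345],None,fx=8,fy=8,interpolation=2); cv2.imwrite('pics/t6.png',big)
E
```

```text
6 0 [] 22.075
```

View pics/t6.png

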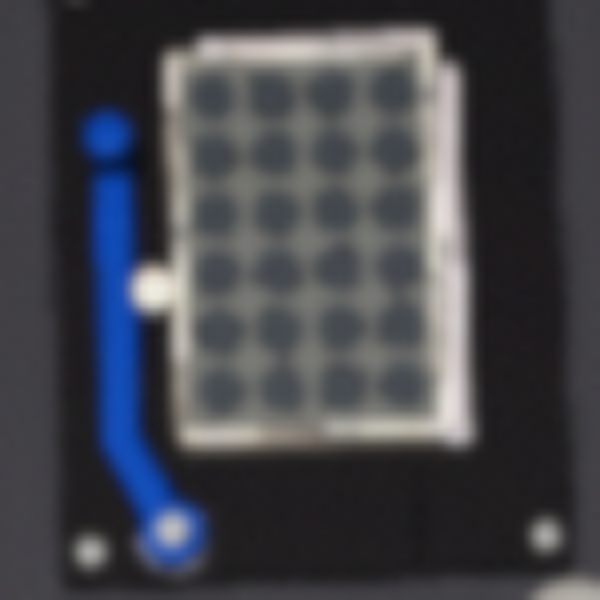

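The picture shows the plate tight against the stop (top) and the rail (right, no dark gap). The roller at (150,290) touches the plate's left side, and the post is at (108,133). Nothing moved during the second clamp push, so I am handing in.

```bash
python3 -c "
from bench import *
print(order.job_done())"
```

```text
the job is handed in; nothing more can be done
None
```

I pushed the plate against the end stop, closed the clamp on it by its post, and handed the job in at about 22 s of the 48 s allowed. No verdict came back.

**What I did**
- With the gripper shut, I pushed the plate from its robot end until the force climbed steeply, to about 8.6 N against the stop. That is above the suggested 3 to 6 N.
- I then swung the clamp arm round by its post until its roller stopped against the plate, with about 6 N at the post.
- I pushed the plate's end again to about 5 N. It met hard resistance straight away, so the plate appeared to be still seated.
- I pushed the clamp once more, to about 11 N. The force rose from the same position as before.

**Last checks**
- **Pictures:** The last top picture shows no dark gap between the plate and the stop or the rail, and the roller is touching the plate. It matches the picture from before the final clamp push, with no visible movement anywhere on the stage, including the dish and the bottle. I did not measure the items on the table separately.
- **Angles:** The plate's left edge measured parallel within 0.001 rad, but its near edge gave −0.011 rad. The clamp joint read between 0.00 and 0.02 rad from the picture; that reading is rough because other blue pixels got into it.
- **Disagreement:** The picture put the plate's left edge about 2.5 mm from where it should be and its near edge about 2 mm. That is close to the 2.5 mm limit. I put it down to blur (one pixel is about 2.6 mm), uncertainty about which height the edge is seen at, and my estimate of the holder's position. I relied on the firm contact forces instead.

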